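# Lock the chopper's closing ring and hold its dial on the third mark

## Robot

A 6-joint arm with a two-finger parallel gripper is mounted at the origin on a cart in front of the work surface, level with it; the furniture and walls round the work are solid. World frame = base frame: x ahead of the robot, y to its left, z up, the work surface at z = 0. Lengths are in m, angles in rad, forces in N, time in s.
With the tool pointing down it reaches from about 0.35 to 0.875 m from the base axis. Payload 4.2 kg.
Tool frame: the origin (TCP) lies at the very end of the fingers, on their centre line; the grasp point (between the pads) lies 19 mm behind it; y points along the fingers, z is the direction in which the jaws open and shut, and the axes are right-handed (so a half turn about y gives the same grasp; the last joint's range is limited). The gripper opens to 85 mm and grips with 20 to 120 N. Pads are 22 mm wide; open, the fingers measure 114 mm over their backs; the gripper's body (76 mm by 85 mm) begins 54 mm behind the grasp point. The pads swing forward as they close: fully open they stand 13 mm farther back than shut.
Start: joints at [-0.893, 0.385, 0.008, 0, -1.194, -0.259], TCP at [0.254, -0.571, 0.231] pointing down, gripper open.
Joint ranges: [-3.14, 3.14], [-1.21, 2.06], [-1.07, 1.41], [-3.16, 2.05], [-2.99, -0.16], [-3.1, 3.1]. Speed limits (rad/s): [2.79, 2.79, 3.14, 3.14, 3.14, 3.14].

## Interface

Orientations are given as a 3x3 rotation matrix whose columns are the frame's x, y, z axes.
In Python, from workcell import env gives the robot as it stands.
- The arm moves only by the tool send_rows, never from a script. Its argument "plan" is a list that holds one entry, the list of rows, each a list of 5 numbers: the shift along the tool's x, y, z in mm, then the turn about the tool's y in rad, then the finger opening in mm, from 0 to 85.4. In form: [[[tx, ty, tz, spin, hand], ...]]. A call has 1 to 20 rows; each row is the pose to reach, as a shift and turn from the pose measured when the call began, along the tool's axes at that moment; what a row does not reach only later rows make up. A row lasts 1/8 s, in which the tool goes at most 62.5 mm and 10.7 degrees, less where a joint would pass 70% of its speed; a pose out of reach is approached as far as the arm can. A call with a gripper value outside its range is refused whole. The fingers move at their own pace and stop on an object; "squeeze" is the grip in N (left out, the last holds). Time passes only in rows, so rows that repeat a pose let the fingers close. It gives the time, the measured TCP pose, the force and the opening at its end, in the units of the state.
- env.sense(): the state, without advancing time (a new reading comes with each control period).
- env.capture(name): name is "side" or "top"; returns a dict with "img" (420x560x3 uint8, red, green, blue), "mtx" (3x3 intrinsics, pixels), "rvec" (rotation vector, rad) and "tvec" (3), from world to camera coordinates, as OpenCV has them. Camera axes: x right, y down, z forward; pixel columns grow to the right and rows downward; lengths in m; the calibration is good to about 2 mm. A picture is of the moment at which its call begins. There is no depth.
- env.sign_off(): hands the job in, once; it reports no verdict.
Trained networks look in the newest picture that a camera, given by its name, has taken for a name from the list of things; names that differ only in an ending like _2 or _b are one class to them, and where a whole thing is asked for, a point or a joint stands for the part that bears it (a point fixed in the world has none). Each returns a list of dicts, best first, with "confidence" (0 to 1); they miss things now and then, are a little off and sometimes report something else, mostly with a low value. They report only what shows in the picture. A call takes as long as a camera call.
- env.find_in(camera, query): "bbox" ([centre column, centre row, width, height] in pixels, round what is visible of it).
- env.masks_of(camera, query): "mask" (420x560 bool, what is visible of it) and "bbox" ([centre column, centre row, width, height] in pixels, round what is visible of it).
- env.mark_of(camera, query): "location" ([column, row] in pixels: a listed point, or the origin of a listed thing).
The state is a dict: "time_s": time; "joints": joint angles; "qd": joint speeds; "joint_torque": joint torques, N m; "eef_pos": TCP position; "eef_rot": TCP orientation; "force": force on the tool from outside, world axes, zero at the start; "moment": the same for the moment, N m; "grip_width": finger opening in m.
Only numpy, scipy, OpenCV 4.12 (cv2) and the standard library are available. Lean on these libraries where they do the work, as an engineer would, in place of code of your own. Each camera call takes 0.05 s, during which the arm holds its last target. There are 200 camera calls.

## Task

Get the chopper on the bench running: first turn the black closing ring round its bowl clockwise by its upright lug until the lug stands at the green lock mark, and only then turn the spring-return dial clockwise past its first and second marks to the large red third mark. The dial springs back when let go, so finish with the gripper still holding it on the third mark, the ring still locked; leave the groceries standing around it alone.

Things in the scene. Friction and masses are not known exactly. Their poses are not given: they have to be found in the camera images.
- chopper: fixed white countertop chopper, 190 (x) x 350 (y) mm, housing top at 60. Origin: centre of its underside on the bench; x away from the operator, y to the left, z up. Left: steel bowl with its closing ring, ring axis at (10, 85) mm in this frame. Right: dial, axis at (0, -105) mm. Tops above bench: lug 150, dial bar 120, clear bowl lid 133 mm
- lock_ring (a joint): angle of the black closing ring (rad) about the vertical bowl axis, growing clockwise seen from above: 0 = lug at the white open mark, 0.95 = lug at the green lock mark, stop at 1.05. Starts at 0 to 0.35. Turns with light friction (0.12 N m) and stays where it is left
- ring_lug: upright black lug on the ring, its handle, green line on top. 46 long (radial) x 13 thick x 46 high, from 104 to 150 mm above the bench. Origin: centre of its underside, 90 mm from the ring axis; x radially outward, z up. The ring has radius 74 mm, top 120 mm above the bench, so the lug is free on both sides only beyond 75 mm from the axis; below it is clear down to 60 mm
- lock_mark (a point): centre of the green lock mark, a 14 mm disc on the housing in front of the bowl, 87 mm from the ring axis, 61 mm above the bench; the lug's outer part stands over it when locked
- speed_dial (a joint): dial angle (rad), growing clockwise seen from above: 0 = off (white mark), 0.4 = first mark (yellow), 0.8 = second (yellow), 1.2 = third (large, red), stop at 1.45. Starts at 0. Light detent at each mark (0.025 N m); the return spring (0.03 N m at off, 0.066 at the third mark) is stronger and turns it back to off whenever it is let go
- dial_grip: black grip bar on top of the dial, with a white pointer line on one half. 54 long x 14 wide x 34 high, from 86 to 120 mm above the bench; a black disc of 31 mm radius lies below it. Origin: centre of the bar's underside, on the dial axis; x points along the bar to the pointer end, z up (x turns clockwise with the dial)
- third_mark (a point): centre of the large red third mark, an 11 mm disc on the grey plate (58 mm radius) round the dial, 47 mm from the dial axis, 75 mm above the bench; the pointer points at it when the dial reads 1.2
- tin_small: bystander: short food tin with a paper label, 75 wide x 58 high, loose. Origin: centre of its underside
- tomato: bystander: red tomato, 65 x 65 x 66, loose. Origin: centre of its underside
- salt_box: bystander: round wooden salt cellar with a lid, 85 wide x 62 high, loose. Origin: centre of its underside
- cheese: bystander: rough chunk of cheese, 47 x 74 x 47, loose. Origin: centre of its underside
- tin_tall: bystander: tall food tin with a paper label, 75 wide x 110 high, loose, behind the chopper. Origin: centre of its underside
- oil_bottle: bystander: squeeze bottle with a yellow cap, 60 wide x 222 high, loose, behind the chopper. Origin: centre of its underside
- pepper_mill: bystander: turned wooden pepper mill, 56 wide x 191 high, loose, behind the chopper. Origin: centre of its underside

How it is judged:
By the outcome, as a careful person would: the job done as asked, in the order asked, and still so for the second after the job is handed in, while the arm keeps its last pose, push and grip.
It also fails if it takes over 48 s, if anything falls off the work surface, if the arm or the gripper's body presses on something with over 40 N, if the wrist force passes 120 N, or if a joint passes its speed limit or range.

## Working session

There is one attempt and no reset: what is moved stays moved. The work goes in short steps, Python scripts to look and compute and a tool call to move; the robot and the scene stay as the last step left them, time stands still between calls to the robot, and variables do not carry over. Pictures are saved under pics/ and viewed, about 8 in all and at most 12, crops included, and the job is handed in when it is done.

Besides the shell and the picture viewer there is one more tool, called by a JSON object that holds its "api" and its "payload", one argument or row to a line. send_rows: Moves the arm, as the interface text tells. Its arguments: {"type":"object","properties":{"plan":{"type":"array"},"squeeze":{"type":"number"}},"required":["plan"]}

```bash
mkdir -p pics; ls; cat > h.py <<'E'
import numpy as np, cv2
from workcell import env
def cap(n,f=None):
    c=env.capture(n)
    if f: cv2.imwrite('pics/'+f,c['img'][:,:,::-1])
    return c
def ray(c,uv):
    R=cv2.Rodrigues(np.array(c['rvec'],float))[0];t=np.array(c['tvec'],float).ravel()
    d=R.T@np.linalg.inv(np.array(c['mtx']))@np.array([uv[0],uv[1],1.]);return -R.T@t,d
def onz(c,uv,z):
    o,d=ray(c,uv);return o+d*(z-o[2])/d[2]
def proj(c,p):
    return cv2.projectPoints(np.array(p,float).reshape(-1,1,3),np.array(c['rvec'],float),np.array(c['tvec'],float),np.array(c['mtx'],float),None)[0].reshape(-1,2)
E
python3 - <<'E'
from h import *
np.set_printoptions(precision=4,suppress=True)
s=env.sense();print(s['time_s'],s['eef_pos'],s['eef_rot'],s['force'],s['grip_width'])
Z=dict(chopper=0,ring_lug=.104,lock_mark=.061,dial_grip=.086,third_mark=.075,tin_small=0,tomato=0,salt_box=0,cheese=0,tin_tall=0,oil_bottle=0,pepper_mill=0)
cs={n:cap(n,n+'0.png') for n in('top','side')}
for n,c in cs.items():
    print(n,'cam at',ray(c,(0,0))[0])
    for q,z in Z.items():
        for r in env.mark_of(n,q)[:1]: print(n,q,np.round(r['location'],1),round(r['confidence'],2),onz(c,r['location'],z))
E
```

```text
pics
0.0 [ 0.2539 -0.5704  0.2302] [[ 0.9136 -0.001  -0.4065]
 [ 0.4065  0.002   0.9136]
 [-0.0001 -1.      0.0023]] [-0.2547 -0.1276  0.0473] 0.08532597514022877
top cam at [0.4703 0.0115 1.3312]
top chopper [318.7 214.3] 0.74 [ 0.5432 -0.0857  0.    ]
top ring_lug [414.1 277.5] 0.66 [ 0.3475 -0.35    0.104 ]
top lock_mark [286.4 245.8] 0.97 [0.4464 0.0191 0.061 ]
top dial_grip [353.6 205.1] 0.62 [ 0.5636 -0.1842  0.086 ]
top third_mark [357.2 194.2] 0.82 [ 0.5971 -0.1978  0.075 ]
top tin_small [150.9 224.1] 0.95 [0.5237 0.4518 0.    ]
top tomato [171.6 188.6] 0.62 [0.6365 0.3847 0.    ]
top salt_box [409.4 280.1] 0.86 [ 0.3293 -0.3655  0.    ]
top cheese [415.6 237.8] 0.87 [ 0.4618 -0.3904  0.    ]
top tin_tall [243.6 143.1] 0.74 [0.7789 0.1504 0.    ]
top oil_bottle [340.3 138.2] 0.61 [ 0.7872 -0.1618  0.    ]
top pepper_mill [287.6 142.6] 0.93 [0.777  0.0083 0.    ]
side cam at [ 0.0158 -1.4198  1.135 ]
side chopper [275.6 245.6] 0.63 [ 0.5378 -0.0954  0.    ]
side dial_grip [291.9 238. ] 0.67 [ 0.5631 -0.1758  0.086 ]
side third_mark [307.9 245.5] 0.65 [ 0.6033 -0.2169  0.075 ]
side tin_small [232.3 171.4] 0.63 [0.5413 0.4419 0.    ]
side salt_box [243.  313.1] 0.63 [ 0.3328 -0.3648  0.    ]
side cheese [284.4 310.3] 0.83 [ 0.4535 -0.3949  0.    ]
side oil_bottle [346.9 244.9] 0.7 [ 0.7758 -0.1735  0.    ]
side pepper_mill [322.4 213.6] 0.89 [0.7749 0.0288 0.    ]
```

```bash
python3 - <<'E'
import cv2
a=cv2.imread('pics/top0.png')[150:280,240:400];cv2.imwrite('pics/a.png',cv2.resize(a,None,fx=4.6,fy=4.6,interpolation=cv2.INTER_CUBIC))
a=cv2.imread('pics/side0.png')[130:330,200:400];cv2.imwrite('pics/b.png',cv2.resize(a,None,fx=3,fy=3,interpolation=cv2.INTER_CUBIC))
E
```

```text
(no output)
```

View pics/a.png

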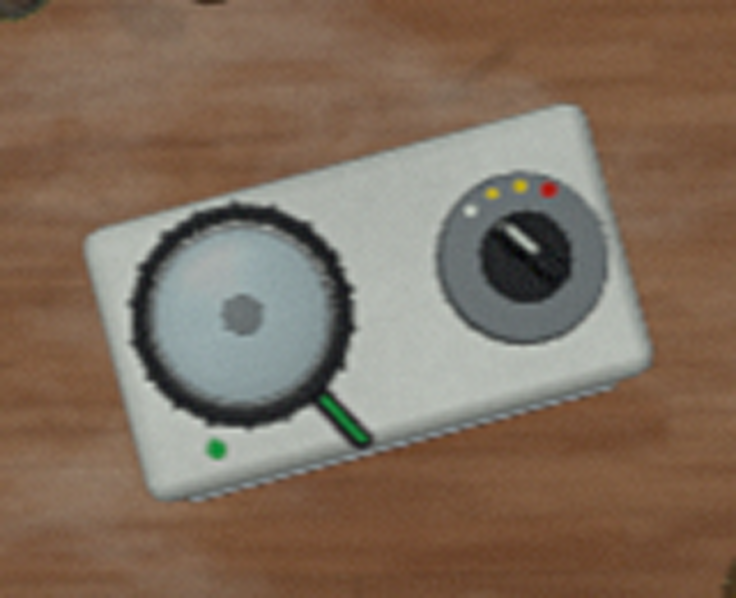

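View pics/b.png

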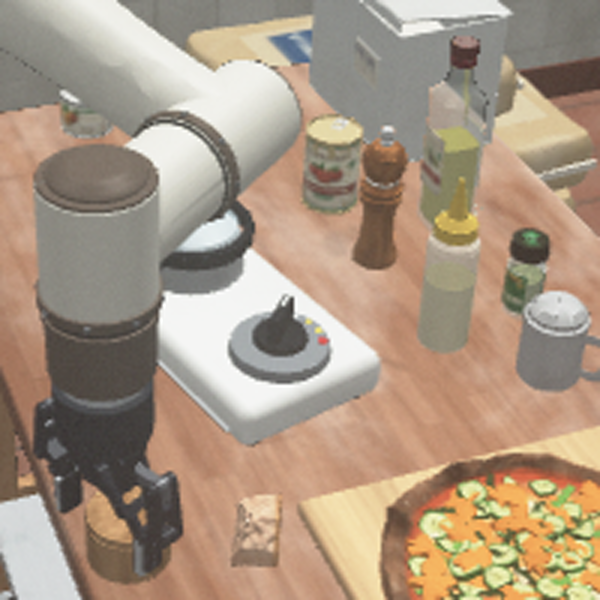

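```bash
cat >> h.py <<'E'
def goal(xy,z,yaw,off=0):
    s=env.sense();R=np.array(s['eef_rot']);p=np.array(s['eef_pos'])
    sh=R.T@(np.array([xy[0],xy[1],z])-p)*1000
    cy=np.arctan2(R[1,0],R[0,0])
    return np.round(sh,1),round((cy-yaw+np.pi)%(2*np.pi)-np.pi,3)
E
python3 - <<'E'
from h import *
np.set_printoptions(precision=4,suppress=True)
c=cap('top')
f=lambda u,v:(240+u/4.6,150+v/4.6)
ang=lambda v:np.arctan2(v[1],v[0])
ring=onz(c,f(243,315),.12)[:2]; dial=onz(c,f(526,257),.088)[:2]
lm=onz(c,(286.4,245.8),.061)[:2]; lm2=onz(c,f(217,449),.061)[:2]
o=onz(c,f(367,440),.150)[:2]; i=onz(c,f(322,398),.150)[:2]
red=onz(c,f(549,190),.075)[:2];wh=onz(c,f(470,211),.075)[:2]
print('ring',ring,'dial',dial,'sep',np.linalg.norm(ring-dial),'(190.3)')
d=ring-dial; yaw=ang(d)-np.arctan2(190,10);print('chopper yaw',yaw)
print('lockmark',lm,lm2,[ (np.linalg.norm(x-ring),ang(x-ring)) for x in(lm,lm2)])
print('lug out',o,np.linalg.norm(o-ring),ang(o-ring),'in',i,np.linalg.norm(i-ring),ang(i-ring),'dir',ang(o-i))
for n,x in(('red',red),('white',wh)):print(n,x,np.linalg.norm(x-dial),ang(x-dial))
# fit with refined color centroids
img=cv2.cvtColor(c['img'],cv2.COLOR_RGB2HSV)
g=(cv2.inRange(img,(50,120,50),(80,255,255)));n,l,st,ce=cv2.connectedComponentsWithStats(g)
for k in range(1,n):
    if st[k,4]>5: print('green',ce[k],st[k,4])
a=ang(lm-ring)+0
r=.097; 
la=ang(o-ring); t=ring+r*np.array([np.cos(la),np.sin(la)])
print('goal',t,goal(t,.24,la+np.pi))
E
```

```text
ring [ 0.5261 -0.0016] dial [ 0.5611 -0.186 ] sep 0.18768568737624106 (190.3)
chopper yaw 0.24012720193704662
lockmark [0.4464 0.0191] [0.4408 0.0169] [(np.float64(0.08242289998047289), np.float64(2.8871503154518328)), (np.float64(0.08727328545425976), np.float64(2.9277474304855353))]
lug out [ 0.4464 -0.0755] 0.10861992905185072 -2.3943566354001793 in [ 0.4727 -0.0486] 0.07110887888664917 -2.4205814626375033 dir -2.344721682207634
red [ 0.6058 -0.2046] 0.048327307681475834 -0.3931395183728446
white [ 0.5931 -0.1525] 0.04639593826460126 0.8095212856576081
green [333.5789  91.9474] 19
green [339.   94.3] 10
green [434.4286 185.    ] 7
green [314.0278 240.5556] 36
green [286.8889 247.3333] 9
goal [ 0.455  -0.0676] (array([388.2,  -8.7, 378.2]), np.float64(-0.328))
```

{"api": "send_rows", "payload": {
  "plan": [
    [[100,-9,97,-0.08,85],[200,-9,195,-0.16,85],[300,-9,292,-0.25,85],[388,-9,378,-0.328,85],[388,-9,378,-0.328,85],[388,-9,378,-0.328,85],[388,-9,378,-0.328,85],[388,-9,378,-0.328,85],[388,-9,378,-0.328,85],[388,-9,378,-0.328,85],[388,-9,378,-0.328,85],[388,-9,378,-0.328,85]]
  ]
}}

```text
time_s: 2.85
eef_pos: [0.4545, -0.0687, 0.2404]
eef_rot: [[0.735, -0.0, -0.678], [0.678, 0.0, 0.735], [-0.0, -1.0, 0.0]]
force: [-0.9, 0.2, -0.1]
grip_width: 0.0851
```

```bash
python3 - <<'E'
from h import *
np.set_printoptions(precision=4,suppress=True)
s=env.sense();print(s['time_s'],s['eef_pos'],s['joints'],np.abs(s['qd']).max(),s['force'])
c=cap('side')
o=np.array([.526,-.0016])
for n in('side',):
    for q in('ring_lug','lock_ring','dial_grip'):print(q,[(np.round(r['location'],1),round(r['confidence'],2)) for r in env.mark_of(n,q)[:2]] if q!='lock_ring' else '')
print('pred lug',proj(c,[[.526+.09*np.cos(-2.4),-.0016+.09*np.sin(-2.4),.104],[.526+.09*np.cos(-2.4),-.0016+.09*np.sin(-2.4),.15]]))
print(goal((.455,-.0676),.112,.747))
a=c['img'][150:330,180:400,::-1];cv2.imwrite('pics/c.png',cv2.resize(a,None,fx=3.3,fy=3.3,interpolation=cv2.INTER_CUBIC))
E
```

```text
2.85 [ 0.4545 -0.0687  0.2404] [ 0.2051  0.0922 -0.362  -0.     -1.1167 -1.0306] 0.005303715657713755 [-0.9096  0.24   -0.0533]
ring_lug [(array([247.8, 221.5]), 0.68), (array([242.6, 312.3]), 0.67)]
lock_ring 
dial_grip [(array([292.3, 237.3]), 0.63)]
pred lug [[251.1591 220.4792]
 [251.0679 209.2855]]
(array([  1. , 128.4,   0.6]), np.float64(-0.002))
```

View pics/c.png

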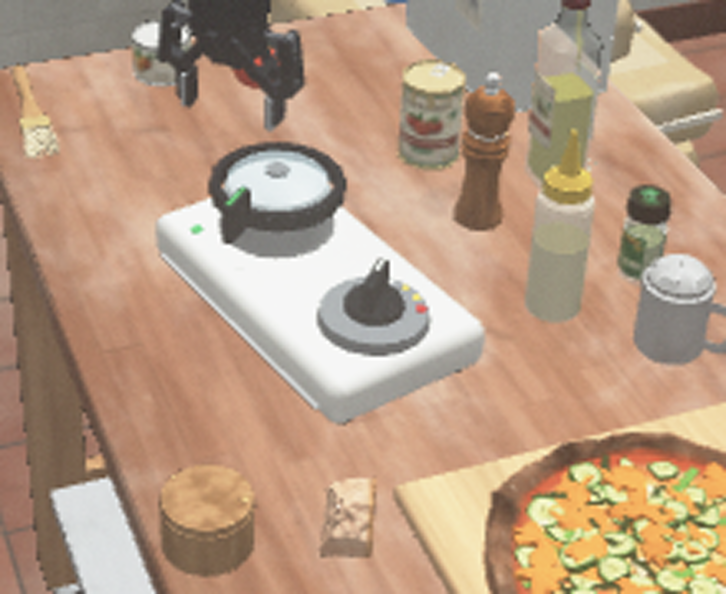

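{"api": "send_rows", "payload": {
  "plan": [
    [[1,50,1,0,85],[1,100,1,0,85],[1,128,1,0,85],[1,128,1,0,85],[1,128,1,0,40],[1,128,1,0,12],[1,128,1,0,8],[1,128,1,0,8],[1,128,1,0,8],[1,128,1,0,8]]
  ],
  "squeeze": 30
}}

```text
time_s: 4.25
eef_pos: [0.4551, -0.0673, 0.113]
eef_rot: [[0.735, 0.001, -0.678], [0.678, -0.0, 0.735], [0.001, -1.0, -0.001]]
force: [-0.9, -1.4, 5.6]
grip_width: 0.0127
```

```bash
cat > arc.py <<'E'
from h import *
import sys
# rows for an arc about centre from measured pose, clockwise total T in n rows
def arc(ctr,T,n):
    s=env.sense();R=np.array(s['eef_rot']);p=np.array(s['eef_pos']);r=p[:2]-ctr
    print('t',s['time_s'],'p',p.round(4),'yaw',round(np.arctan2(R[1,0],R[0,0]),3),'rad',np.linalg.norm(r).round(4),'ang',np.arctan2(r[1],r[0]).round(3),'F',np.round(s['force'],1),'w',s['grip_width'],'q',np.round(s['joints'],2))
    for k in range(1,n+1):
        a=-T*k/n;rr=np.array([[np.cos(a),-np.sin(a)],[np.sin(a),np.cos(a)]])@r
        print(np.round(R.T@np.r_[rr-r,0]*1000,1),round(T*k/n,3))
E
python3 -c "
from arc import *
arc(np.array([.5261,-.0016]),.95,8)"
```

```text
t 4.25 p [ 0.4551 -0.0673  0.113 ] yaw 0.745 rad 0.0968 ang -2.395 F [-0.9 -1.4  5.6] w 0.012726957856413045 q [ 0.21  0.24 -0.55  0.   -0.78 -1.03]
[ 0.7 -0.  11.5] 0.119
[ 2.7 -0.  22.8] 0.237
[ 6.  -0.  33.8] 0.356
[10.6 -0.  44.3] 0.475
[16.5 -0.  54.2] 0.594
[23.4 -0.  63.3] 0.712
[31.4 -0.  71.5] 0.831
[40.3 -0.  78.8] 0.95
```

{"api": "send_rows", "payload": {
  "plan": [
    [[0.7,0,11.5,0.119,8],[2.7,0,22.8,0.237,8],[6,0,33.8,0.356,8],[10.6,0,44.3,0.475,8],[16.5,0,54.2,0.594,8],[23.4,0,63.3,0.712,8],[31.4,0,71.5,0.831,8],[36,0,75.7,0.895,8],[36,0,75.7,0.895,8],[36,0,75.7,0.895,8]]
  ]
}}

```text
time_s: 5.5
eef_pos: [0.43, 0.0139, 0.113]
eef_rot: [[0.989, 0.001, 0.147], [-0.147, 0.001, 0.989], [0.001, -1.0, 0.001]]
force: [-4.3, 5.3, 4.4]
grip_width: 0.0128
```

```bash
python3 - <<'E'
from arc import *
arc(np.array([.5261,-.0016]),.06,1)
c=cap('side')
a=c['img'][170:260,200:320,::-1];a=cv2.resize(a,None,fx=4.5,fy=4.5,interpolation=cv2.INTER_CUBIC)
c=cap('top');b=c['img'][180:270,250:330,::-1];b=cv2.resize(b,None,fx=4.5,fy=4.5,interpolation=cv2.INTER_CUBIC)
cv2.imwrite('pics/d.png',np.hstack([a[:, :420],b]))
for q in('ring_lug','lock_mark'):print(q,[(np.round(r['location'],1),round(r['confidence'],2)) for r in env.mark_of('top',q)[:2]])
E
```

```text
t 5.5 p [0.43   0.0139 0.113 ] yaw -0.147 rad 0.0973 ang 2.982 F [-4.3  5.3  4.4] w 0.012762815663236057 q [ 0.41  0.19 -0.62 -0.   -0.76 -2.13]
[0.2 0.  5.8] 0.06
ring_lug []
lock_mark [(array([284.8, 247.3]), 0.86), (array([353.9, 206.1]), 0.6)]
```

View pics/d.png

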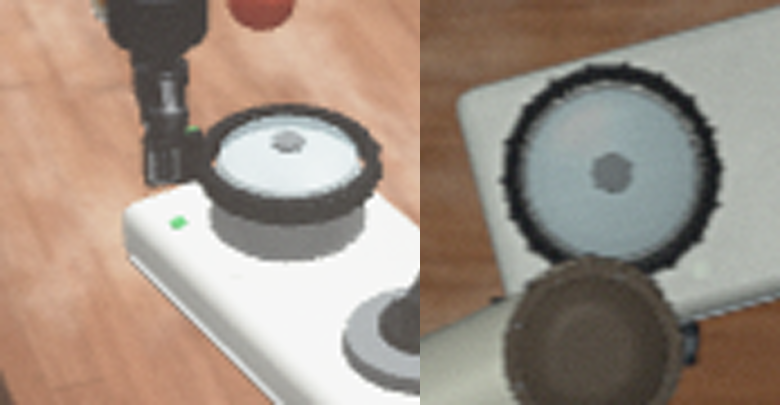

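{"api": "send_rows", "payload": {
  "plan": [
    [[0,0,3,0.03,8],[0.2,0,5.6,0.057,8],[0.2,0,5.6,0.057,8],[0.2,0,5.6,0.057,8]]
  ]
}}

```text
time_s: 6.2
eef_pos: [0.431, 0.0197, 0.113]
eef_rot: [[0.979, 0.001, 0.202], [-0.202, 0.002, 0.979], [0.001, -1.0, 0.002]]
force: [-2.2, 4.7, 2.6]
grip_width: 0.0129
```

```bash
python3 - <<'E'
from arc import *
ctr=np.array([.5261,-.0016]);arc(ctr,.06,1)
c=cap('top');
for uv in((312.2,240),(286.9,247.4)):
    m=onz(c,uv,.061)[:2]-ctr;print(np.linalg.norm(m),np.arctan2(m[1],m[0]))
E
```

```text
t 6.2 p [0.431  0.0197 0.113 ] yaw -0.204 rad 0.0974 ang 2.922 F [-2.2  4.7  2.6] w 0.012873811929372666 q [ 0.42  0.19 -0.61 -0.   -0.76 -2.2 ]
[0.3 0.  5.8] 0.06
0.08622632640256961 -2.4051201015561587
0.08678569363617929 2.917455502995341
```

{"api": "send_rows", "payload": {
  "plan": [
    [[0,0,0,0,30],[0,0,0,0,60],[0,0,0,0,85],[0,0,0,0,85],[0,-60,0,0,85],[0,-110,0,0,85],[0,-110,-50,-0.1,85],[0,-110,-110,-0.3,85],[0,-110,-160,-0.5,85],[0,-110,-160,-0.7,85],[0,-110,-160,-0.9,85],[0,-110,-160,-0.95,85],[0,-110,-160,-0.95,85]]
  ]
}}

```text
time_s: 7.88
eef_pos: [0.3983, -0.1373, 0.2227]
eef_rot: [[0.736, 0.001, -0.677], [0.677, 0.002, 0.736], [0.002, -1.0, 0.001]]
force: [0.0, 0.9, 0.2]
grip_width: 0.0852
```

```bash
python3 - <<'E'
from h import *
np.set_printoptions(precision=4,suppress=True)
s=env.sense();print(s['time_s'],s['eef_pos'],s['joints'],s['force'],s['grip_width'])
c=cap('side');a=c['img'][170:280,200:340,::-1];a=cv2.resize(a,None,fx=3.5,fy=3.5,interpolation=cv2.INTER_CUBIC)
d=cap('top');b=d['img'][180:270,250:330,::-1];b=cv2.resize(b,None,fx=3.7,fy=3.7,interpolation=cv2.INTER_CUBIC)
h=max(a.shape[0],b.shape[0]);P=lambda i:cv2.copyMakeBorder(i,0,h-i.shape[0],0,0,0)
cv2.imwrite('pics/e.png',np.hstack([P(a),P(b)]))
for cc,n in((c,'side'),(d,'top')):
    img=cv2.cvtColor(cc['img'],cv2.COLOR_RGB2HSV);g=cv2.inRange(img,(50,100,40),(85,255,255));k,l,st,ce=cv2.connectedComponentsWithStats(g)
    print(n,[(ce[j],st[j,4]) for j in range(1,k) if st[j,4]>4])
    print('lug top pred at lock, mark pred',proj(cc,[[.5261+.09*np.cos(2.922),-.0016+.09*np.sin(2.922),.15],[.5261+.087*np.cos(2.922),-.0016+.087*np.sin(2.922),.061]]))
print(goal((.5611,-.186),.1,.8095))
E
```

```text
7.875 [ 0.3983 -0.1373  0.2227] [ 0.0558  0.0372 -0.4689 -0.0018 -1.0637 -0.8819] [0.0212 0.908  0.1932] 0.08521101040715336
side []
lug top pred at lock, mark pred [[237.7932 197.8732]
 [239.1745 218.8473]]
top [(array([335.8182,  93.1136]), np.int32(44)), (array([331.5385, 106.3846]), np.int32(13)), (array([434.4286, 185.    ]), np.int32(7)), (array([481., 189.]), np.int32(5)), (array([286.5625, 249.0938]), np.int32(32))]
lug top pred at lock, mark pred [[286.6762 249.2708]
 [287.0136 247.4955]]
(array([  86.5,  122.8, -146.1]), np.float64(-0.066))
```

View pics/e.png

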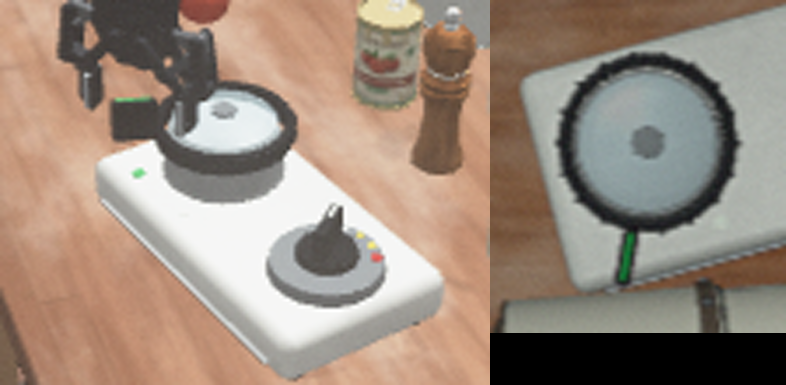

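{"api": "send_rows", "payload": {
  "plan": [
    [[30,0,-50,-0.03,85],[60,0,-100,-0.066,85],[86,0,-147,-0.066,85],[86,0,-147,-0.066,85],[86,0,-147,-0.066,85],[86,50,-147,-0.066,85],[86,100,-147,-0.066,85],[86,130,-147,-0.066,85],[86,130,-147,-0.066,85],[86,130,-147,-0.066,85],[86,130,-147,-0.066,50],[86,130,-147,-0.066,20],[86,130,-147,-0.066,9],[86,130,-147,-0.066,9],[86,130,-147,-0.066,9],[86,130,-147,-0.066,9]]
  ],
  "squeeze": 35
}}

```text
time_s: 9.98
eef_pos: [0.5629, -0.1883, 0.0935]
eef_rot: [[0.689, 0.004, -0.724], [0.724, -0.0, 0.689], [0.003, -1.0, -0.003]]
force: [1.5, -5.5, 0.2]
grip_width: 0.0133
```

```bash
python3 - <<'E'
from arc import *
arc(np.array([.5613,-.187]),1.2,8)
c=cap('side');a=c['img'][200:290,230:350,::-1];cv2.imwrite('pics/f.png',cv2.resize(a,None,fx=5,fy=5,interpolation=cv2.INTER_CUBIC))
E
```

```text
t 9.975 p [ 0.5629 -0.1883  0.0935] yaw 0.81 rad 0.0021 ang -0.708 F [ 1.5 -5.5  0.2] w 0.013284042821665544 q [-0.05  0.46 -0.25  0.   -0.85 -0.71]
[-0.3 -0.   0. ] 0.15
[-0.6 -0.   0.1] 0.3
[-0.9 -0.   0.2] 0.45
[-1.2 -0.   0.3] 0.6
[-1.4 -0.   0.5] 0.75
[-1.6 -0.   0.7] 0.9
[-1.8 -0.   0.9] 1.05
[-2.  -0.   1.2] 1.2
```

View pics/f.png

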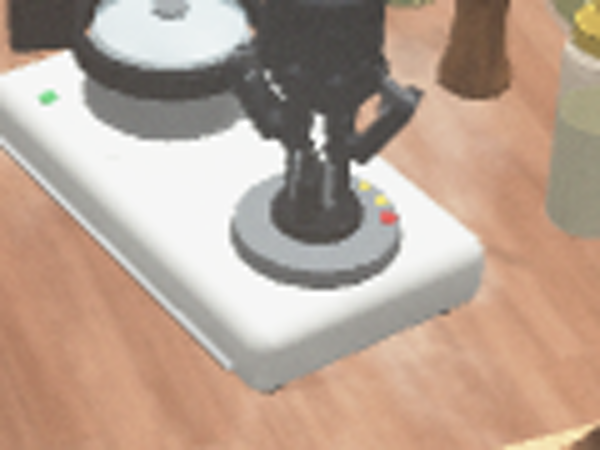

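{"api": "send_rows", "payload": {
  "plan": [
    [[0,0,0,0.13,9],[0,0,0,0.26,9],[0,0,0,0.39,9],[0,0,0,0.52,9],[0,0,0,0.65,9],[0,0,0,0.78,9],[0,0,0,0.91,9],[0,0,0,1.04,9],[0,0,0,1.15,9],[0,0,0,1.21,9],[0,0,0,1.21,9],[0,0,0,1.21,9],[0,0,0,1.21,9]]
  ]
}}

```text
time_s: 11.65
eef_pos: [0.5626, -0.1862, 0.0935]
eef_rot: [[0.921, 0.003, 0.389], [-0.389, 0.002, 0.921], [0.002, -1.0, 0.003]]
force: [-0.8, 8.5, 2.9]
grip_width: 0.0136
```

```bash
python3 - <<'E'
from arc import *
arc(np.array([.5613,-.187]),0,1);print(env.sense()['moment'])
c=cap('side');a=c['img'][170:280,210:340,::-1];a=cv2.resize(a,None,fx=3,fy=3,interpolation=cv2.INTER_CUBIC)
d=cap('top');b=d['img'][160:270,250:380,::-1];b=cv2.resize(b,None,fx=3,fy=3,interpolation=cv2.INTER_CUBIC)
cv2.imwrite('pics/g.png',np.hstack([a,b]))
E
```

```text
t 11.65 p [ 0.5626 -0.1862  0.0935] yaw -0.4 rad 0.0015 ang 0.583 F [-0.8  8.5  2.9] w 0.013648201824071898 q [-0.05  0.46 -0.25 -0.   -0.86 -1.92]
[0. 0. 0.] 0.0
[2.57648078 0.24615004 0.13378585]
```

View pics/g.png

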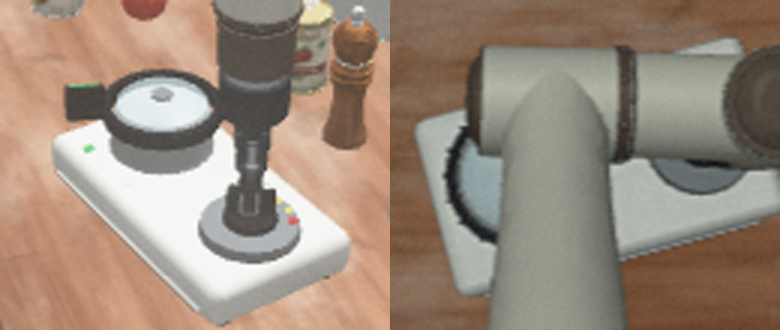

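```bash
python3 - <<'E'
from h import *
c=cap('side');a=c['img'][220:265,265:325,::-1];a=cv2.resize(a,None,fx=12,fy=12,interpolation=cv2.INTER_CUBIC)
ctr=np.array([.5620,-.1866])
for y,col in((-.4,(0,255,0)),):
    u=np.array([np.cos(y),np.sin(y)]);v=np.array([-u[1],u[0]])
    for z in(.086,.12):
        q=[np.r_[ctr+s*.027*u+t*.007*v,z] for s,t in((1,1),(1,-1),(-1,-1),(-1,1))]
        P=((proj(c,q)-[265,220]+.5)*12).astype(int);cv2.polylines(a,[P],True,col,1)
cv2.imwrite('pics/i.png',a)
print([(np.round(r['location'],1),round(r['confidence'],2)) for r in env.mark_of('side','dial_grip')[:2]],env.sense()['force'],env.sense()['time_s'])
E
```

```text
[(array([293.2, 240.3]), 0.51)] [-1.75343616  8.21528355  2.6521885 ] 11.85
```

View pics/i.png

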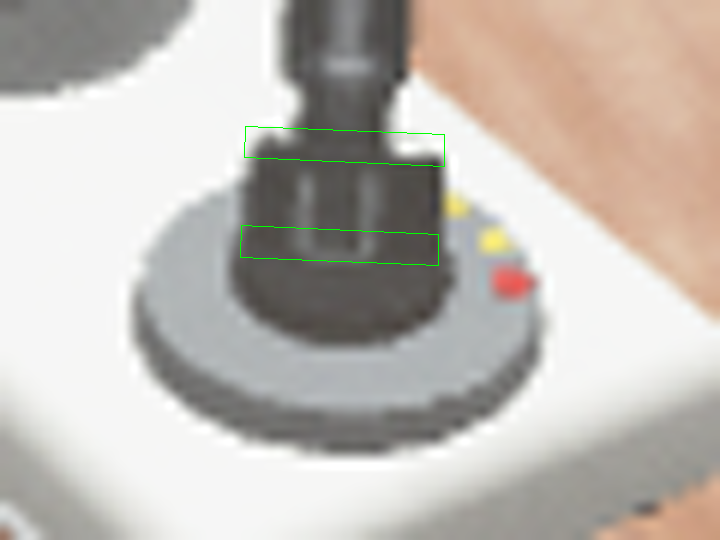

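```bash
python3 -c "
from workcell import env
print(env.sign_off(), env.sense()['time_s'])"
```

```text
the job is handed in; nothing more can be done
the job is handed in; nothing more can be done
```

The ring is locked and the gripper is holding the dial on the red third mark; I handed the job in at about 12 s of the 48 s allowed.

- **Ring:** I gripped the lug, turned it about 0.95 rad clockwise and let go. After release, the green line in the top picture lay within 0.3 pixel of where a locked lug should appear. In a side picture taken after the dial turn, the lug looked to be in the same place.
- **Dial:** I then gripped the bar and turned it 1.21 rad. The gripper's heading was -0.400 rad, against -0.39 to -0.40 rad measured for the red mark. The last forces on the tool were under 10 N.
- **Less certain:** The gripper hides the pointer line, so the dial reading comes from the gripper angle and the bar's outline. The outline agreed to about a pixel, perhaps very slightly further clockwise. The finger opening grew 0.35 mm during the turn, which could mean the bar lags the gripper by about 0.02 rad.
- **Groceries:** I kept clear of them, but did not check each one afterwards.

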